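# Unfold the recipe board's kickstand and stand it on the cork mat

### The job

The blank recipe board leans face-down in the wooden drying rack, its folded kickstand on the side away from you. Pull the kickstand fully open by its red tab, then take the board out of the rack and stand it gently in the middle of the cork mat, resting on its lower edge (on the near half of the mat) and the kickstand (on the far half), square to the mat with its slate front towards you (the robot). Let go, and leave the other things on the worktop where they are.

Things in the scene. Friction and masses are not known exactly. Their poses are not given: they have to be found in the camera images.
- board: Flat pale-wood board, 150 mm wide (y), 210 mm tall (z), 14 mm thick (x), about 0.5 kg, blank dark slate on the front. Origin: middle of the lower edge, mid-thickness; z up the board, +x out of its back (kickstand side). It starts leaning 30 degrees from vertical, top towards the robot, slate side down. On its fully open kickstand it stands leaning back 20 degrees, foot 100 mm behind the edge.
- board_top (a point): middle of the board's top edge (mid-thickness), 210 mm up the board from its origin; axes as the board's. The top 55 mm of the board are free on both faces: grip them across the 14 mm thickness, with the fingers in line with the board.
- kickstand (a joint): opening angle, rad: 0 folded on the board's back, 0.66 fully open at its stop; starts at 0 to 0.15. Hinge line along the board's y at board x = 12, z = 150 mm; the brown wooden strut (50 mm wide, 8 mm thick) hangs down from there and opening swings its foot out to board +x. Hinge friction (about 0.07 N m) holds it where it is left.
- pull_tab (a point): grip point on the red tab that sticks 40 mm square out of the kickstand's outer face, 90 mm from the hinge. The tab is 14 mm wide (y), 10 mm high; this point is on its centre line, 26 mm out from the strut, 14 mm from the tab's end (folded: board x = 42, z = 60 mm). Axes: y along the hinge, +x out along the tab, z up the strut. Pinched from above across y, it can turn in the fingers.
- kickstand_foot (a point): middle of the kickstand's black rubber foot, a 48 mm long round bar of 5 mm radius along y, 141 mm from the hinge
- rack: wooden drying rack, fixed: base 160 x 170 x 12 mm, origin under its centre, +x away from the robot. The board's front lower edge rests on it along x = 50 mm, 12 mm up. Two dowels slope up towards -x under the board and end 136 mm up it (132 mm high); two 10 mm lips hold its lower edge from behind, so draw the board out along its own plane. Left or right of the mat.
- mat: square cork mat, fixed, 220 x 220 mm, 3 mm thick. Origin: centre of its underside; -x is its edge nearest the robot, y along its width.
- mug: two-tone mug, grey over pale green, 82 mm across, 94 mm high, handle to 117 mm; bystander. Origin: centre of its underside.
- tumbler: clear drinking glass, 76 mm across, 86 mm high; bystander. Origin: centre of its underside.
- pear: green-yellow pear, standing, about 70 mm across, 108 mm high; bystander. Origin: centre of its underside.
- pepper_mill: brown wooden pepper mill, 58 mm across, 170 mm high; bystander. Origin: centre of its underside.

How it is judged:
By the outcome, as a careful person would: the job done as asked, in the order asked, and still so for the second after the job is handed in, with the robot touching nothing.
It also fails if it takes over 48 s, if anything falls off the work surface, if the arm or the gripper's body presses on something with over 40 N, if the wrist force passes 120 N, or if a joint passes its speed limit or range.

### The arm

A 6-joint arm with a two-finger parallel gripper is mounted at the origin on a cart in front of the work surface, level with it; the furniture and walls round the work are solid. World frame = base frame: x ahead of the robot, y to its left, z up, the work surface at z = 0. Lengths are in m, angles in rad, forces in N, time in s.
With the tool pointing down it reaches from about 0.4 to 0.925 m from the base axis. Payload 3.4 kg.
Tool frame: the origin (TCP) lies midway between the tips of the shut fingers; the grasp point (between the pads) lies 19 mm behind it; z points along the fingers, x is the direction in which the jaws open and shut, and the axes are right-handed (so a half turn about z gives the same grasp; the last joint's range is limited). The gripper opens to 85 mm and grips with 20 to 120 N. Pads are 22 mm wide; open, the fingers measure 114 mm over their backs; the gripper's body (76 mm by 85 mm) begins 54 mm behind the grasp point. The pads swing forward as they close: fully open they stand 13 mm farther back than shut.
Start: joints at [-1.264, 0.307, 1.506, -0, 1.328, -0.073], TCP at [0.213, -0.534, 0.231] pointing down, gripper open.
Joint ranges: [-3.12, 3.12], [-1.05, 2.28], [0.14, 2.33], [-1.42, 4.57], [0.1, 2.73], [-2.68, 2.68]. Speed limits (rad/s): [2.57, 2.57, 3.14, 3.14, 3.14, 3.14].

### API

Orientations are given as a unit quaternion [x, y, z, w].
In Python, from plant import manip, optics gives the robot as it stands.
- The arm moves only by the tool servo_tool, never from a script. Its argument "increments" is a list of rows, each an object of numbers: "tx", "ty", "tz": the shift along the tool's x, y, z in mm; "roll": the turn about the tool's z in rad. A call has 1 to 8 rows; each row is the pose to reach, as a shift and turn from the pose measured when the call began, along the tool's axes at that moment; what a row does not reach only later rows make up. A row lasts 1/12 s, in which the tool goes at most 41.7 mm and 7.16 degrees, less where a joint would pass 70% of its speed; a pose out of reach is approached as far as the arm can. A call with a gripper value outside its range is refused whole. "jaw" is the closure in counts, from 0 (fully open) to 255 (shut), set as the call begins (left out, the last holds). The fingers move at their own pace and stop on an object; "squeeze" is the grip in N (left out, the last holds). Time passes only in rows, so rows that repeat a pose let the fingers close. It gives the time, the measured TCP pose, the force and the opening at its end, in the units of the state.
- manip.observe(): the state, without advancing time (a new reading comes with each control period).
- optics.camera(name): name is "scene" or "top" or "wrist"; returns a dict with "image" (400x640x3 uint8, blue, green, red), "K" (3x3 intrinsics, pixels), "k1" (the pictures are not rectified: a ray, as slopes to the right and down, at radius r is drawn at 1 + k1 r^2 times it, then the intrinsics apply), "rvec" (rotation vector, rad) and "tvec" (3), from world to camera coordinates, as OpenCV has them. Camera axes: x right, y down, z forward; pixel columns grow to the right and rows downward; lengths in m; the calibration is good to about 2 mm. A picture is of the moment at which its call begins. There is no depth.
- manip.finish_job(): hands the job in, once; it reports no verdict.
The state is a dict: "clock": time; "joint_positions": joint angles; "qd": joint speeds; "joint_efforts": joint torques, N m; "eef_pos": TCP position; "orientation": TCP orientation; "ft_force": force on the tool from outside, world axes, zero at the start; "moment": the same for the moment, N m; "finger_gap": finger opening in m.
Only numpy, scipy, OpenCV 4.12 (cv2) and the standard library are available. Lean on these libraries where they do the work, as an engineer would, in place of code of your own. Each camera call takes 0.05 s, during which the arm holds its last target. There are 200 camera calls.

## Working session

There is one attempt and no reset: what is moved stays moved. The work goes in short steps, Python scripts to look and compute and a tool call to move; the robot and the scene stay as the last step left them, time stands still between calls to the robot, and variables do not carry over. Pictures are saved under pics/ and viewed, about 8 in all and at most 12, crops included, and the job is handed in when it is done.

Besides the shell and the picture viewer there is one more tool, called after "Request:" as name([rows], argument=value, ...), one row to a line, values as JSON. servo_tool: Moves the arm, as the interface text tells. Its arguments: {"type":"object","properties":{"increments":{"type":"array","items":{"type":"object","properties":{"tx":{"type":"number"},"ty":{"type":"number"},"tz":{"type":"number"},"roll":{"type":"number"}}}},"jaw":{"type":"number"},"squeeze":{"type":"number"}},"required":["increments"]}

```bash
ls; mkdir -p pics
cat > h.py <<'E'
import numpy as np, cv2
from scipy.spatial.transform import Rotation as R
from plant import manip, optics
def shot(n,f):
    c=optics.camera(n); cv2.imwrite('pics/'+f,c['image']); np.savez('pics/'+f+'.npz',**{k:np.array(v) for k,v in c.items()}); return c
def load(f): return dict(np.load('pics/'+f+'.npz'))
def proj(c,P):
    P=np.atleast_2d(P)
    return cv2.projectPoints(P.astype(float),np.array(c['rvec'],float),np.array(c['tvec'],float),np.array(c['K'],float),np.array([float(c['k1']),0,0,0]))[0][:,0]
def ray(c,uv):
    K=np.array(c['K'],float); d=np.array([float(c['k1']),0,0,0])
    n=cv2.undistortPoints(np.array([[uv]],float),K,d)[0,0]
    Rm=cv2.Rodrigues(np.array(c['rvec'],float))[0]; o=-Rm.T@np.array(c['tvec'],float).ravel()
    v=Rm.T@np.array([n[0],n[1],1]); return o,v/np.linalg.norm(v)
def atz(c,uv,z):
    o,v=ray(c,uv); return o+v*(z-o[2])/v[2]
def tri(*cu):
    A=np.zeros((3,3));b=np.zeros(3)
    for c,uv in cu:
        o,v=ray(c,uv);M=np.eye(3)-np.outer(v,v);A+=M;b+=M@o
    p=np.linalg.solve(A,b)
    return p,[np.linalg.norm((np.eye(3)-np.outer(v,v))@(p-o)) for o,v in [ray(c,u) for c,u in cu]]
E
python3 -c "
from h import *
print(manip.observe())
a=shot('scene','s0.png');b=shot('top','t0.png')
print(a['rvec'],a['tvec'],b['rvec'],b['tvec'],a['K'],b['K'],a['k1'])
"
```

```text
pics
{'clock': 0.0, 'joint_positions': array([-1.26450808e+00,  3.07565960e-01,  1.50764472e+00, -2.56911136e-05,
        1.32838037e+00, -7.34954753e-02]), 'qd': array([-0.00039108, -0.00130242,  0.00071291,  0.00087322, -0.00197392,
        0.00154106]), 'joint_efforts': array([ 1.43607464e-03, -4.57546377e+01, -2.51917756e+01, -4.11200836e-04,
        1.31384865e-02, -4.78505888e-05]), 'eef_pos': array([ 0.21293054, -0.53339398,  0.23039587]), 'orientation': array([ 8.27865928e-01, -5.60925135e-01, -7.91546741e-04, -6.09928459e-04]), 'ft_force': array([0.08500233, 0.14864878, 0.96997579]), 'moment': array([-0.03579451,  0.02341708, -0.03259497]), 'finger_gap': 0.08556026470275492}
[ 2.18272789 -0.73858838  0.32035898] [-0.46789364  0.33263516  1.33493595] [ 2.26069817 -1.94987954  0.20381637] [-0.07490576  0.56791012  1.36287402] [[467.05977553   0.         317.20468362]
 [  0.         467.05977553 199.23497556]
 [  0.           0.           1.        ]] [[404.17910497   0.         322.97129687]
 [  0.         404.17910497 203.66275043]
 [  0.           0.           1.        ]] -0.10515265841025993
```

View pics/s0.png

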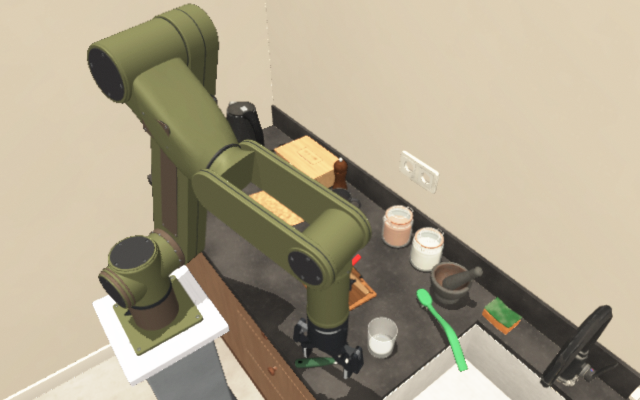

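View pics/t0.png

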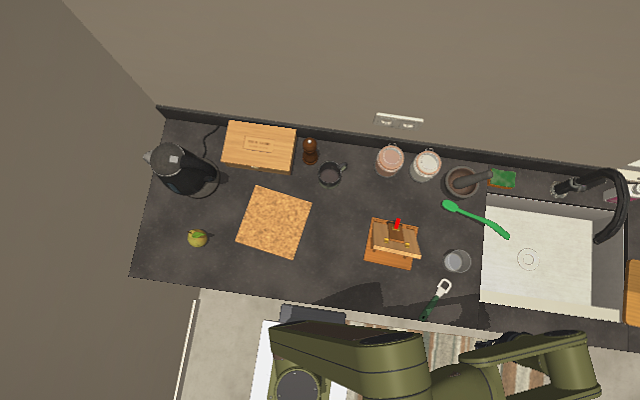

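Top view: mat around (274,222), rack and board around (393,243) with the red tab at (397,224), pear at (197,238), mill at (310,150), mug at (330,174), tumbler at (458,261). The arm hides the rack in the scene view. I'll zoom in on the top view.

```bash
python3 -c "
from h import *
im=cv2.imread('pics/t0.png')
a=cv2.resize(im[205:275,355:430],None,fx=7,fy=7,interpolation=cv2.INTER_CUBIC)
cv2.imwrite('pics/t0c.png',a)
c=load('t0.png')
hsv=cv2.cvtColor(im,cv2.COLOR_BGR2HSV)
sub=np.zeros(im.shape[:2],np.uint8)
m=cv2.inRange(hsv,(5,60,120),(30,255,255)); m[:180]=0;m[265:]=0;m[:,:228]=0;m[:,320:]=0
m=cv2.morphologyEx(m,cv2.MORPH_OPEN,np.ones((3,3)))
cs=max(cv2.findContours(m,0,1)[0],key=cv2.contourArea)
bx=cv2.boxPoints(cv2.minAreaRect(cs)); 
W=[atz(c,p,.003) for p in bx]; print(bx,np.round(W,4),np.mean(W,0))
for i in range(4): d=W[i]-W[i-1]; print(np.linalg.norm(d),np.degrees(np.arctan2(d[1],d[0])))
for n,p,z in [('mug',(330,173),.05),('mill',(310,150),.1),('pear',(197,238),.05),('tumbler',(458,261),.043),('tab',(397,224),.08)]: print(n,atz(c,p,z))
"
```

```text
[[234.1     240.7    ]
 [253.4     182.8    ]
 [312.19998 202.40001]
 [292.9     260.3    ]] [[0.4029 0.3058 0.003 ]
 [0.6238 0.276  0.003 ]
 [0.5827 0.0503 0.003 ]
 [0.3651 0.0862 0.003 ]] [0.49363828 0.17957566 0.003     ]
0.22281643011331453 80.22071766743034
0.2228359149849607 -7.678090865159381
0.22945380415041458 -100.30161771600699
0.2205996985494242 170.62130520159374
mug [0.68922547 0.00096434 0.05      ]
mill [0.74729585 0.08127853 0.1       ]
pear [0.38952515 0.42417978 0.05      ]
tumbler [ 0.44421996 -0.48234315  0.043     ]
tab [ 0.53523827 -0.25265463  0.08      ]
```

View pics/t0c.png

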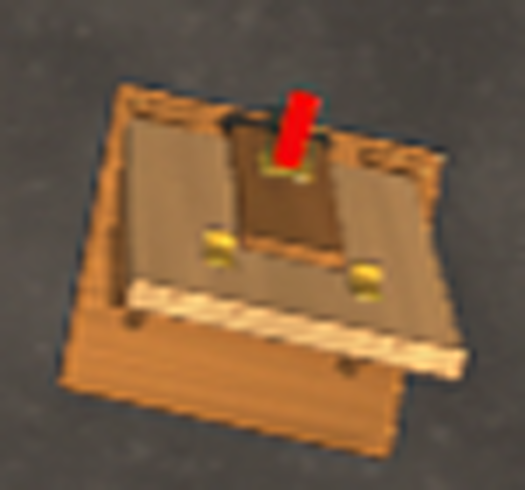

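```bash
cat > fit.py <<'E'
from h import *
from scipy.optimize import least_squares
c=load('t0.png')
px=lambda u,v:np.array([355+(u+.5)/7-.5,205+(v+.5)/7-.5])
obs=np.array([px(120,85),px(445,155),px(62,383),px(388,457)])
L=np.array([[.08,.085,.012],[.08,-.085,.012],[-.08,.085,.012],[-.08,-.085,.012]])
def T(p): return R.from_euler('z',p[2]).as_matrix(),np.array([p[0],p[1],0])
r=least_squares(lambda p:(proj(c,L@T(p)[0].T+T(p)[1])-obs).ravel(),[.5,-.25,-.17])
print('rack',r.x,np.degrees(r.x[2]),r.fun.round(2))
# board corners, free (x,y,yaw), lean 30
RB=R.from_euler('y',-30,degrees=True).as_matrix()
B=np.array([[.007,.075,.21],[.007,-.075,.21],[-.007,.075,.21],[-.007,-.075,.21]])
ob=np.array([px(135,283),px(468,350),px(125,306),px(460,380)])
org=np.array([.05,0,.012])+RB@np.array([.007,0,0])
def bw(P,yo,p): 
    q=P@RB.T+org; q[:,1]+=yo; return q@T(p)[0].T+T(p)[1]
f=least_squares(lambda s:(proj(c,bw(B,s[0],[s[1],s[2],s[3]]))-ob).ravel(),[0,*r.x],x_scale=.01) if 0 else None
for yo in (-.01,0,.01): print(yo,(proj(c,bw(B,yo,r.x))-ob).round(2).tolist())
def tab(th,d=.030): return np.array([[.012+d*np.cos(th)+.09*np.sin(th),0,.15+d*np.sin(th)-.09*np.cos(th)]])
for th in (0,.075,.15): print(th,[(proj(c,bw(tab(th,d),0,r.x))).round(1).tolist() for d in (.004,.044)],bw(tab(th),0,r.x))
print('obs tab',px(288,163),px(308,97))
E
python3 fit.py
```

```text
rack [ 0.47654927 -0.24964193 -0.07353123] -4.213028937768979 [ 0.11 -0.58  0.02 -0.35 -0.43  0.41  0.32  0.47]
-0.01 [[4.13, 0.36], [4.34, 1.45], [4.49, 1.11], [4.24, 1.18]]
0 [[0.96, -0.35], [1.14, 0.74], [1.33, 0.41], [1.06, 0.47]]
0.01 [[-2.21, -1.06], [-2.06, 0.02], [-1.83, -0.3], [-2.13, -0.24]]
0 [[[396.1, 229.6]], [[399.1, 218.9]]] [[ 0.53881581 -0.25422873  0.08846152]]
0.075 [[[396.6, 227.9]], [[399.6, 217.5]]] [[ 0.54332031 -0.25456055  0.09395703]]
0.15 [[[397.1, 226.2]], [[400.2, 216.1]]] [[ 0.54740148 -0.25486119  0.09977553]]
obs tab [395.71428571 227.85714286] [398.57142857 218.42857143]
```

Request:
servo_tool([
  {"tx": -13,"ty": -38,"tz": -3,"roll": 0.1},
  {"tx": -26,"ty": -76,"tz": -6,"roll": 0.2},
  {"tx": -39,"ty": -114,"tz": -9,"roll": 0.3},
  {"tx": -52,"ty": -151,"tz": -12,"roll": 0.4},
  {"tx": -65,"ty": -189,"tz": -15,"roll": 0.454},
  {"tx": -78,"ty": -227,"tz": -18,"roll": 0.454},
  {"tx": -91,"ty": -265,"tz": -20,"roll": 0.454},
  {"tx": -104,"ty": -302,"tz": -20,"roll": 0.454},
])

```text
clock: 0.77
eef_pos: [0.4562, -0.3234, 0.2509]
orientation: [-0.68, 0.733, 0.001, 0.0]
ft_force: [0.3, -1.0, 0.5]
finger_gap: 0.0855
```

```bash
cat >> h.py <<'E'
def go(P,ang):
    "world target TCP P, tool-x heading ang(deg): increments in tool axes"
    s=manip.observe(); M=R.from_quat(s['orientation']).as_matrix()
    d=M.T@(np.array(P)-s['eef_pos'])*1000
    h=np.degrees(np.arctan2(M[1,0],M[0,0])); dr=np.radians((h-ang+180)%360-180)
    print('t',round(s['clock'],2),'tcp',s['eef_pos'].round(4),'head',h.round(2),'z',M[:,2].round(3),'gap',round(s['finger_gap'],4),'F',s['ft_force'].round(1),'q',s['joint_positions'].round(2))
    print('tx ty tz',d.round(1),'roll',round(dr,3))
E
python3 -c "
from h import *
go([.54,-.251,.24],-94.2); c=shot('wrist','w0.png')"
```

```text
t 0.77 tcp [ 0.4562 -0.3234  0.2509] head -94.25 z [-0.     0.002 -1.   ] gap 0.0855 F [ 0.3 -1.   0.5] q [-0.69  0.27  1.51  0.    1.36  0.95]
tx ty tz [-78.4 -78.2  11. ] roll -0.001
```

View pics/w0.png

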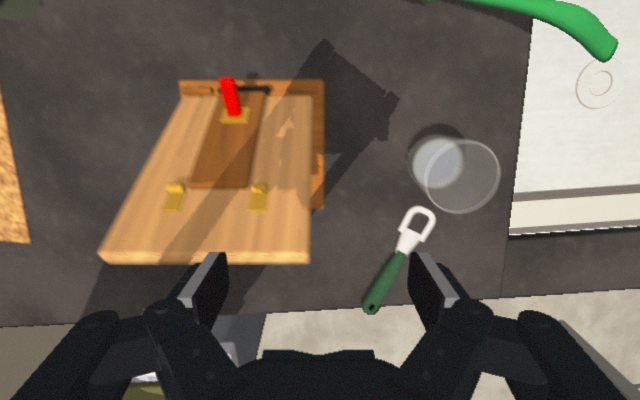

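```bash
python3 -c "
from h import *
import cv2
im=cv2.imread('pics/w0.png')
a=cv2.resize(im[65:275,90:340],None,fx=3.2,fy=2.8,interpolation=cv2.INTER_CUBIC); 
hs=cv2.cvtColor(im,cv2.COLOR_BGR2HSV)
def tabpx(im,x0,x1,y0,y1):
    h=cv2.cvtColor(im,cv2.COLOR_BGR2HSV); m=cv2.inRange(h,(0,180,150),(4,255,255))|cv2.inRange(h,(175,180,150),(180,255,255))
    k=np.zeros_like(m);k[y0:y1,x0:x1]=m[y0:y1,x0:x1]
    n=cv2.findNonZero(k); print(len(n)); return cv2.boxPoints(cv2.minAreaRect(n))
print(tabpx(im,200,260,60,140)); print(tabpx(cv2.imread('pics/t0.png'),380,420,210,240))
cv2.imwrite('pics/w0c.png',a)
"
```

```text
521
[[217.05885   78.235306]
 [231.88237   74.52942 ]
 [241.52943  113.11766 ]
 [226.70592  116.82355 ]]
41
[[392.9     227.30003]
 [396.19998 217.40004]
 [400.1     218.70003]
 [396.80002 228.60002]]
```

View pics/w0c.png

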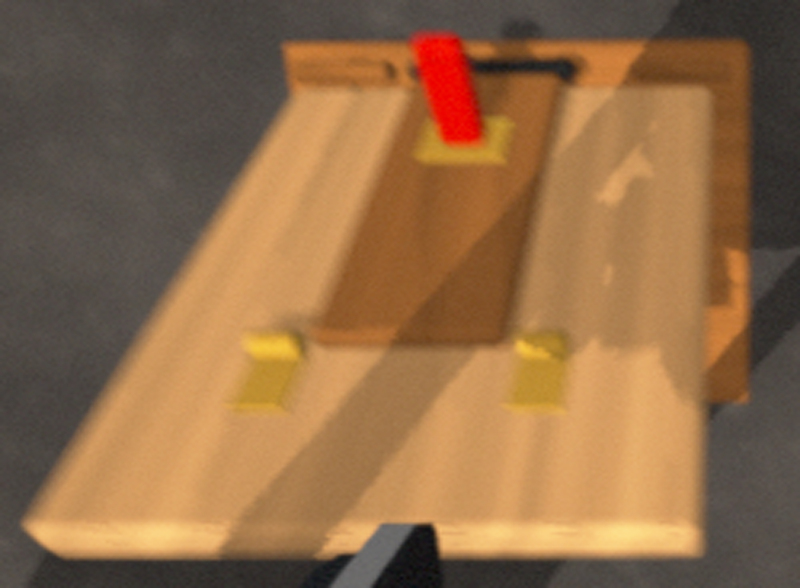

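```bash
cat > fit2.py <<'E'
from h import *
from scipy.optimize import least_squares
t=load('t0.png');w=load('w0.png')
a=lambda u,v:[355+(u+.5)/7-.5,205+(v+.5)/7-.5]
b=lambda u,v:[90+(u+.5)/3.2-.5,65+(v+.5)/2.8-.5]
L=np.array([[.08,.085,.012],[.08,-.085,.012],[-.08,.085,.012],[-.08,-.085,.012]])
RB=R.from_euler('y',-30,degrees=True).as_matrix(); org=np.array([.05,0,.012])+RB@[.007,0,0]
B=np.array([[.007,.075,.21],[.007,-.075,.21],[-.007,.075,.21],[-.007,-.075,.21],[.007,.075,0],[.007,-.075,0]])
def Z(P,p): return P@R.from_euler('z',p[2]).as_matrix().T+[p[0],p[1],0]
def bw(P,p): q=P@RB.T+org; q[:,1]+=p[3]; return Z(q,p)
def tab(th,d): return [.012+d*np.cos(th)+.09*np.sin(th),0,.15+d*np.sin(th)-.09*np.cos(th)]
OT=np.array([a(120,85),a(445,155),a(62,383),a(388,457),a(135,283),a(468,350),a(125,306),a(460,380),[398.1,218.]])
OW=np.array([b(283,43),b(750,40),b(748,402),b(25,521),b(703,525),b(62,558),b(700,556),b(292,90),b(713,90),[224.5,76.4]])
def res(p):
    tb=bw(np.array([tab(p[4],.044)]),p); l=Z(L,p); bb=bw(B,p)
    return np.r_[(proj(t,np.vstack([l,bb[:4],tb]))-OT),(proj(w,np.vstack([l[[0,1,3]],bb,tb]))-OW)*.6].ravel()
r=least_squares(res,[.477,-.25,-.07,.003,.05],loss='soft_l1',x_scale=[.01,.01,.1,.01,.1])
p=r.x
if __name__=='__main__':
    print(p,np.degrees(p[2])); print(res(p).reshape(-1,2).round(1).tolist())
    for th in (p[4],.2,.4,.6,.66,.7): print(th,bw(np.array([tab(th,.03)]),p).round(4))
    print('top',bw(np.array([[0,0,.21],[0,0,.19],[0,0,0]]),p).round(4))
    print('tab end tri',tri((t,OT[-1]),(w,OW[-1])), bw(np.array([tab(p[4],.044)]),p))
    print('board top corners tri',tri((t,OT[4]),(w,OW[3])),tri((t,OT[5]),(w,OW[4])),bw(B,p)[:2])
    yaw=np.degrees(p[2]); q=bw(np.array([tab(p[4],.03)]),p)[0]; go(q+[0,0,.10],yaw-90); go(q-[0,0,.012],yaw-90)
E
python3 fit2.py
```

```text
[ 0.47712792 -0.24801331 -0.06545484  0.00409335  0.06860794] -3.7502858505901875
[[-0.5, -0.7], [-0.6, -0.8], [-0.7, 0.4], [0.1, 0.1], [-0.8, -0.7], [-0.5, 0.0], [-0.4, 0.1], [-0.6, -0.2], [-0.3, -0.9], [-0.1, 0.0], [0.4, -0.4], [0.9, 0.2], [-0.6, 2.1], [0.5, 0.6], [-1.5, 0.3], [1.4, 0.1], [1.0, -0.4], [0.1, -1.3], [0.8, -0.0]]
0.06860794283985429 [[ 0.5438 -0.2483  0.0935]]
0.2 [[ 0.5508 -0.2487  0.1038]]
0.4 [[ 0.5586 -0.2492  0.1211]]
0.6 [[ 0.5628 -0.2495  0.1395]]
0.66 [[ 0.5633 -0.2496  0.1452]]
0.7 [[ 0.5635 -0.2496  0.149 ]]
top [[ 0.4286 -0.2407  0.1974]
 [ 0.4385 -0.2414  0.18  ]
 [ 0.5333 -0.2476  0.0155]]
tab end tri (array([ 0.55341182, -0.2494787 ,  0.10513545]), [np.float64(0.0018110008513872115), np.float64(0.0018110008513871742)]) [[ 0.55542737 -0.24904359  0.10129033]]
board top corners tri (array([ 0.43977383, -0.16793338,  0.19954111]), [np.float64(0.002134679562374736), np.float64(0.00213467956237468)]) (array([ 0.43037195, -0.31640752,  0.2015821 ]), [np.float64(0.0010859991579685627), np.float64(0.0010859991579687154)]) [[ 0.43951744 -0.16628492  0.20086533]
 [ 0.42970622 -0.31596371  0.20086533]]
t 0.82 tcp [ 0.4617 -0.3182  0.2507] head -94.02 z [ 0.005  0.006 -1.   ] gap 0.0854 F [4.  2.1 0.3] q [-0.68  0.27  1.51  0.01  1.36  0.96]
tx ty tz [-75.1 -76.8  58.1] roll -0.005
t 0.82 tcp [ 0.4617 -0.3182  0.2507] head -94.02 z [ 0.005  0.006 -1.   ] gap 0.0854 F [4.  2.1 0.3] q [-0.68  0.27  1.51  0.01  1.36  0.96]
tx ty tz [-74.4 -76.2 170.1] roll -0.005
```

Request:
servo_tool([
  {"tx": -27,"ty": -27,"tz": 0,"roll": -0.005},
  {"tx": -54,"ty": -54,"tz": 5,"roll": -0.005},
  {"tx": -75,"ty": -77,"tz": 20,"roll": -0.005},
  {"tx": -75,"ty": -77,"tz": 55,"roll": -0.005},
  {"tx": -75,"ty": -77,"tz": 90,"roll": -0.005},
  {"tx": -75,"ty": -77,"tz": 115,"roll": -0.005},
  {"tx": -75,"ty": -77,"tz": 120,"roll": -0.005},
], jaw=90)

```text
clock: 1.4
eef_pos: [0.5408, -0.2458, 0.1262]
orientation: [-0.684, 0.73, 0.006, 0.002]
ft_force: [-0.1, -0.0, -0.7]
finger_gap: 0.0554
```

```bash
python3 -c "
from fit2 import *
q=bw(np.array([tab(p[4],.03)]),p)[0]; go(q-[0,0,.014],-93.75)
c=shot('wrist','w1.png');h=cv2.cvtColor(c['image'],cv2.COLOR_BGR2HSV); m=cv2.inRange(h,(0,180,120),(4,255,255))|cv2.inRange(h,(175,180,120),(180,255,255))
cs=max(cv2.findContours(m,0,1)[0],key=cv2.contourArea); print(cv2.contourArea(cs),cv2.boxPoints(cv2.minAreaRect(cs)).round(1).tolist()); print('pred inner,end',proj(c,bw(np.array([tab(p[4],.004),tab(p[4],.044)]),p)))
"
```

```text
t 1.4 tcp [ 0.5408 -0.2458  0.1262] head -93.69 z [-0.004  0.012 -1.   ] gap 0.0554 F [-0.1 -0.  -0.7] q [-0.5   0.43  1.6   0.01  1.12  1.13]
tx ty tz [ 2.8 -3.4 46.7] roll 0.001
806.5 [[313.0, 250.0], [313.0, 208.0], [335.0, 208.0], [335.0, 250.0]]
pred inner,end [[322.17620587 243.54418416]
 [322.59822351 209.26892778]]
```

Request:
servo_tool([
  {"tx": 3,"ty": -3,"tz": 25},
  {"tx": 3,"ty": -3,"tz": 42},
  {"tx": 3,"ty": -3,"tz": 46},
  {"tx": 3,"ty": -3,"tz": 46},
])

```text
invalid input
```

Request:
servo_tool([
  {},
  {},
  {},
  {},
  {},
], jaw=230, squeeze=25)

```text
invalid input
```

```bash
python3 -c "
from fit2 import *
q0=bw(np.array([tab(p[4],.03)]),p)[0]; s=manip.observe()['eef_pos']
for th in (.15,.25,.35,.45,.55,.62,.66,.69): go(s+bw(np.array([tab(th,.03)]),p)[0]-q0,-93.75)
"|grep -v tcp; python3 -c "
from h import *
go([0,0,0],0)"
```

```text
tx ty tz [-0.1 -4.4 -6.3] roll 0.0
tx ty tz [ -0.1  -9.2 -14.5] roll 0.0
tx ty tz [ -0.2 -13.1 -23.2] roll 0.0
tx ty tz [ -0.3 -16.1 -32.2] roll 0.0
tx ty tz [ -0.4 -18.1 -41.4] roll 0.0
tx ty tz [ -0.5 -19.1 -48. ] roll 0.0
tx ty tz [ -0.5 -19.4 -51.8] roll 0.0
tx ty tz [ -0.6 -19.5 -54.6] roll 0.0
t 1.45 tcp [ 0.5415 -0.2465  0.1275] head -93.72 z [-0.003  0.011 -1.   ] gap 0.0556 F [ 0.1  0.4 -0.6] q [-0.5   0.43  1.6   0.01  1.12  1.13]
tx ty tz [-209.4  556.   131.6] roll -1.636
```

All four fields seem to be required in each row.

Request:
servo_tool([
  {"tx": 2,"ty": -2,"tz": 25,"roll": 0},
  {"tx": 2,"ty": -2,"tz": 44,"roll": 0},
  {"tx": 2,"ty": -2,"tz": 48,"roll": 0},
  {"tx": 2,"ty": -2,"tz": 48,"roll": 0},
])

```text
clock: 1.78
eef_pos: [0.543, -0.2483, 0.0795]
orientation: [-0.684, 0.73, 0.005, 0.003]
ft_force: [0.4, 0.1, 0.2]
finger_gap: 0.0548
```

Request:
servo_tool([
  {"tx": 0,"ty": 0,"tz": 0,"roll": 0},
  {"tx": 0,"ty": 0,"tz": 0,"roll": 0},
  {"tx": 0,"ty": 0,"tz": 0,"roll": 0},
  {"tx": 0,"ty": 0,"tz": 0,"roll": 0},
  {"tx": 0,"ty": 0,"tz": 0,"roll": 0},
], jaw=230, squeeze=25)

```text
clock: 2.2
eef_pos: [0.5436, -0.2489, 0.0808]
orientation: [-0.684, 0.73, 0.004, 0.003]
ft_force: [-0.2, -0.7, 2.6]
finger_gap: 0.0135
```

```bash
python3 -c "
from fit2 import *
go(bw(np.array([tab(p[4],.03)]),p)[0]-[0,0,.014],-93.75)"
```

```text
t 2.2 tcp [ 0.5436 -0.2489  0.0808] head -93.74 z [-0.002  0.01  -1.   ] gap 0.0135 F [-0.2 -0.7  2.6] q [-0.5   0.49  1.64  0.01  1.02  1.13]
tx ty tz [-0.6 -0.2  1.3] roll 0.0
```

Request:
servo_tool([
  {"tx": 0,"ty": -4,"tz": -6,"roll": 0},
  {"tx": 0,"ty": -9,"tz": -14,"roll": 0},
  {"tx": 0,"ty": -13,"tz": -23,"roll": 0},
  {"tx": 0,"ty": -16,"tz": -32,"roll": 0},
  {"tx": 0,"ty": -18,"tz": -41,"roll": 0},
  {"tx": 0,"ty": -19,"tz": -48,"roll": 0},
  {"tx": 0,"ty": -19.5,"tz": -52,"roll": 0},
  {"tx": 0,"ty": -19.5,"tz": -53,"roll": 0},
])

```text
clock: 2.87
eef_pos: [0.5637, -0.2506, 0.1349]
orientation: [-0.684, 0.73, 0.004, 0.003]
ft_force: [-1.2, 1.0, -2.6]
finger_gap: 0.0133
```

```bash
python3 -c "
from fit2 import *
go(bw(np.array([tab(.66,.03)]),p)[0]-[0,0,.0127],-93.75)"
```

```text
t 2.87 tcp [ 0.5637 -0.2506  0.1349] head -93.74 z [-0.     0.009 -1.   ] gap 0.0133 F [-1.2  1.  -2.6] q [-0.49  0.45  1.54  0.01  1.16  1.14]
tx ty tz [-1.   0.4  2.4] roll 0.0
```

Request:
servo_tool([
  {"tx": 0,"ty": 0,"tz": -1,"roll": 0},
  {"tx": 0,"ty": 0,"tz": -2,"roll": 0},
  {"tx": 0,"ty": 0,"tz": -2,"roll": 0},
])

```text
clock: 3.12
eef_pos: [0.5635, -0.2505, 0.1369]
orientation: [-0.684, 0.73, 0.004, 0.003]
ft_force: [-1.3, 2.2, -1.4]
finger_gap: 0.0132
```

```bash
python3 -c "
from fit2 import *
go(bw(np.array([tab(.66,.03)]),p)[0]-[0,0,.0127],-93.75)
shot('wrist','w2.png')
a=cv2.imread('pics/w2.png'); b=shot('scene','s2.png')['image']
c=shot('top','t2.png')['image'][195:285,345:440]
cv2.imwrite('pics/m2.png',np.hstack([cv2.resize(a,(400,300)),cv2.resize(c,(316,300),interpolation=2)]))"
```

```text
t 3.12 tcp [ 0.5635 -0.2505  0.1369] head -93.75 z [-0.001  0.01  -1.   ] gap 0.0132 F [-1.3  2.2 -1.4] q [-0.49  0.45  1.54  0.01  1.16  1.14]
tx ty tz [-0.9  0.2  4.4] roll 0.0
```

View pics/m2.png

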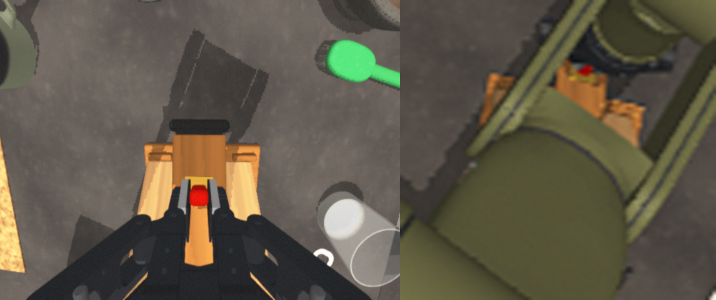

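```bash
python3 -c "
from fit2 import *
c=load('w2.png'); im=c['image']
print('col',[(y,int(im[y,318].mean())) for y in range(150,190,2)])
for th in (.55,.6,.64,.66,.7,.75): print(th,proj(c,bw(np.array([[.012+.141*np.sin(th),s*.024,.15-.141*np.cos(th)] for s in (1,-1)]),p)).round(1).tolist())"
```

```text
col [(150, 68), (152, 66), (154, 68), (156, 69), (158, 69), (160, 37), (162, 40), (164, 38), (166, 44), (168, 41), (170, 38), (172, 40), (174, 40), (176, 39), (178, 42), (180, 100), (182, 117), (184, 113), (186, 117), (188, 115)]
0.55 [[280.2, 173.5], [354.5, 173.7]]
0.6 [[278.7, 170.9], [355.7, 171.1]]
0.64 [[277.5, 169.1], [356.7, 169.3]]
0.66 [[276.9, 168.4], [357.3, 168.5]]
0.7 [[275.5, 167.0], [358.4, 167.1]]
0.75 [[273.7, 165.7], [360.0, 165.9]]
```

```bash
python3 -c "
from fit2 import *
c=load('w2.png'); im=c['image']
print([(x,int(im[168,x].mean())) for x in list(range(262,286,2))+list(range(350,374,2))])
print([(x,int(im[215,x].mean())) for x in list(range(262,300,3))+list(range(340,374,3))])
print(proj(c,Z(L,p)).round(1).tolist(),proj(c,bw(B,p)).round(1).tolist())
cv2.imwrite('pics/w2c.png',cv2.resize(im[140:380,200:440],(720,600)))
"
```

```text
[(262, 66), (264, 70), (266, 73), (268, 66), (270, 57), (272, 44), (274, 51), (276, 38), (278, 39), (280, 40), (282, 39), (284, 41), (350, 39), (352, 40), (354, 44), (356, 42), (358, 37), (360, 42), (362, 37), (364, 39), (366, 36), (368, 61), (370, 62), (372, 65)]
[(262, 137), (265, 142), (268, 147), (271, 145), (274, 139), (277, 104), (280, 113), (283, 112), (286, 114), (289, 108), (292, 102), (295, 109), (298, 110), (340, 121), (343, 119), (346, 118), (349, 120), (352, 121), (355, 115), (358, 115), (361, 105), (364, 116), (367, 113), (370, 112), (373, 107)]
[[228.7, 192.2], [417.1, 192.7], [242.2, 335.5], [402.0, 336.5]] [[152.5, 568.1], [478.5, 572.2], [163.9, 561.8], [467.7, 565.5], [234.8, 213.5], [401.7, 214.0]]
```

View pics/w2c.png

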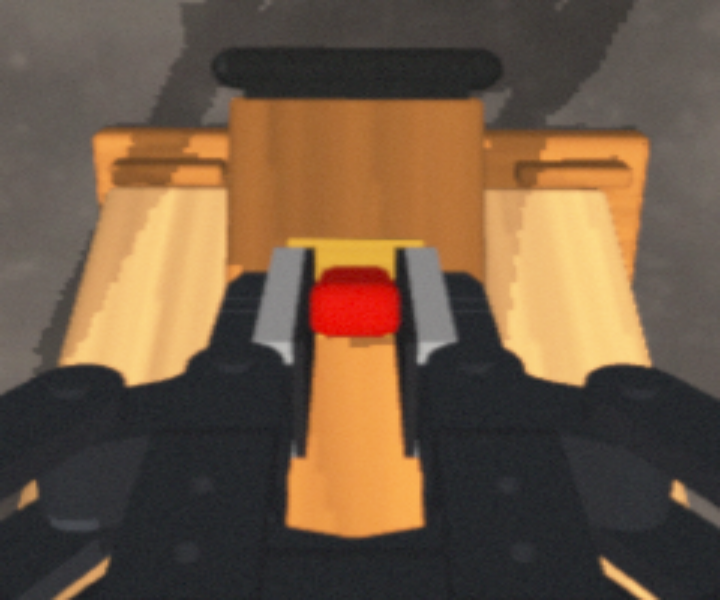

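Request:
servo_tool([
  {"tx": 0,"ty": 0,"tz": -2,"roll": 0},
  {"tx": 0,"ty": 0,"tz": -4,"roll": 0},
  {"tx": 0,"ty": 0,"tz": -4,"roll": 0},
  {"tx": 0,"ty": 0,"tz": -4,"roll": 0},
])

```text
clock: 3.6
eef_pos: [0.5627, -0.2505, 0.1402]
orientation: [-0.684, 0.73, 0.005, 0.003]
ft_force: [-2.7, -0.3, -5.8]
finger_gap: 0.0137
```

```bash
python3 -c "
from fit2 import *
go(bw(np.array([tab(.66,.03)]),p)[0]-[0,0,.0127],-93.75)
c=shot('wrist','w3.png'); im=c['image']
print('col',[(y,int(im[y,318].mean())) for y in range(150,190,2)])
for th in (.55,.6,.64,.66,.7,.75): print(th,proj(c,bw(np.array([[.012+.141*np.sin(th),s*.024,.15-.141*np.cos(th)] for s in (1,-1)]),p)).round(1).tolist())
print(proj(c,bw(B,p)).round(1).tolist()[4:],[(y,int(im[y,250].mean())) for y in range(190,240,3)])
"
```

```text
t 3.6 tcp [ 0.5627 -0.2505  0.1402] head -93.75 z [-0.002  0.01  -1.   ] gap 0.0137 F [-2.7 -0.3 -5.8] q [-0.49  0.44  1.53  0.01  1.17  1.14]
tx ty tz [-0.9 -0.6  7.7] roll 0.0
col [(150, 65), (152, 69), (154, 70), (156, 71), (158, 51), (160, 34), (162, 42), (164, 39), (166, 40), (168, 38), (170, 40), (172, 39), (174, 41), (176, 41), (178, 52), (180, 108), (182, 112), (184, 117), (186, 116), (188, 118)]
0.55 [[280.8, 171.0], [354.0, 171.2]]
0.6 [[279.4, 168.4], [355.2, 168.6]]
0.64 [[278.2, 166.6], [356.2, 166.7]]
0.66 [[277.5, 165.8], [356.8, 165.9]]
0.7 [[276.2, 164.4], [357.9, 164.5]]
0.75 [[274.5, 163.0], [359.4, 163.2]]
[[235.7, 211.1], [401.0, 211.7]] [(190, 84), (193, 111), (196, 100), (199, 101), (202, 75), (205, 97), (208, 93), (211, 91), (214, 147), (217, 166), (220, 164), (223, 164), (226, 171), (229, 192), (232, 193), (235, 192), (238, 194)]
```

Request:
servo_tool([
  {"tx": 0,"ty": 0,"tz": 0,"roll": 0},
  {"tx": 0,"ty": 0,"tz": 0,"roll": 0},
  {"tx": 0,"ty": 0,"tz": 0,"roll": 0},
  {"tx": 0,"ty": 0,"tz": -15,"roll": 0},
  {"tx": 0,"ty": 0,"tz": -45,"roll": 0},
  {"tx": 0,"ty": 0,"tz": -85,"roll": 0},
  {"tx": 0,"ty": 0,"tz": -120,"roll": 0},
  {"tx": 0,"ty": 0,"tz": -125,"roll": 0},
], jaw=100)

```text
clock: 4.32
eef_pos: [0.5674, -0.2539, 0.274]
orientation: [-0.684, 0.73, -0.003, 0.005]
ft_force: [1.3, -0.2, 0.2]
finger_gap: 0.052
```

```bash
python3 -c "
from fit2 import *
u=np.array([np.cos(p[2]),np.sin(p[2]),0])
tp=bw(np.array([[0,0,.21]]),p)[0]
go(tp+.010*u+[0,0,.065],-3.75)
c=shot('wrist','w4.png');cv2.imwrite('pics/w4v.png',c['image'])
th=.66;print(proj(c,bw(np.array([[.012+.141*np.sin(th),s*.024,.15-.141*np.cos(th)] for s in (1,-1)]),p)).round(1).tolist(),proj(c,bw(B,p)).round(1).tolist())
"
```

```text
t 4.32 tcp [ 0.5674 -0.2539  0.274 ] head -93.73 z [ 0.012  0.003 -1.   ] gap 0.052 F [ 1.3 -0.2  0.2] q [-0.49  0.34  1.35  0.01  1.45  1.14]
tx ty tz [ -4.1 129.5  10.2] roll -1.571
[[291.0, 144.2], [337.9, 144.2]] [[227.3, 351.1], [399.9, 351.6], [230.6, 355.9], [396.9, 356.3], [258.7, 181.3], [372.1, 181.4]]
```

View pics/w4v.png

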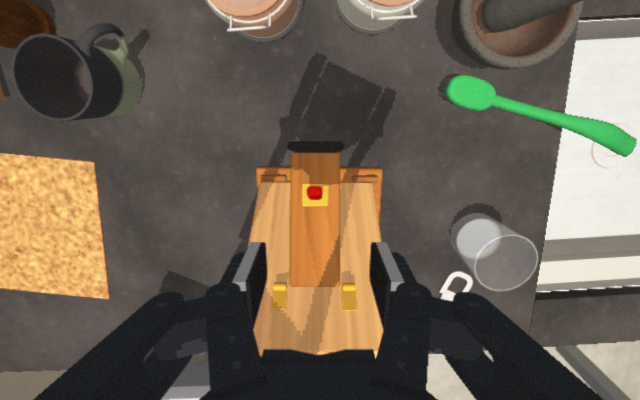

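Kickstand is open: the foot is at (316,146) where 0.66 rad predicts 144, with the board edge at the same +2 px offset. Next I'll move over the board's top edge and turn.

Request:
servo_tool([
  {"tx": 0,"ty": 20,"tz": 1,"roll": -0.12},
  {"tx": -1,"ty": 40,"tz": 3,"roll": -0.24},
  {"tx": -2,"ty": 60,"tz": 5,"roll": -0.36},
  {"tx": -3,"ty": 80,"tz": 7,"roll": -0.48},
  {"tx": -4,"ty": 100,"tz": 9,"roll": -0.6},
  {"tx": -4,"ty": 115,"tz": 10,"roll": -0.72},
  {"tx": -4,"ty": 126,"tz": 10,"roll": -0.84},
  {"tx": -4,"ty": 130,"tz": 10,"roll": -0.96},
])

```text
clock: 5.03
eef_pos: [0.4353, -0.2403, 0.2602]
orientation: [0.944, -0.329, 0.003, -0.004]
ft_force: [-0.5, -1.0, 0.9]
finger_gap: 0.052
```

Request:
servo_tool([
  {"tx": 0,"ty": 0,"tz": 0,"roll": -0.12},
  {"tx": 0,"ty": 0,"tz": 0,"roll": -0.24},
  {"tx": 0,"ty": 0,"tz": 0,"roll": -0.36},
  {"tx": 0,"ty": 0,"tz": 0,"roll": -0.48},
  {"tx": 0,"ty": 0,"tz": 0,"roll": -0.58},
  {"tx": 0,"ty": 0,"tz": 0,"roll": -0.62},
])

```text
clock: 5.53
eef_pos: [0.4351, -0.2401, 0.2595]
orientation: [1.0, -0.023, 0.004, -0.003]
ft_force: [-0.6, -0.6, -0.6]
finger_gap: 0.0519
```

```bash
python3 -c "
from fit2 import *
u=np.array([np.cos(p[2]),np.sin(p[2]),0])
tp=bw(np.array([[0,0,.21]]),p)[0]
go(tp+.010*u+[0,0,.065],-3.75);go(tp+.010*u-[0,0,.038],-3.75)
c=shot('wrist','w5.png')
print(proj(c,bw(B,p)).round(1).tolist())
"
```

```text
t 5.53 tcp [ 0.4351 -0.2401  0.2595] head -2.63 z [ 0.008  0.005 -1.   ] gap 0.0519 F [-0.6 -0.6 -0.6] q [-0.6   0.17  1.62  0.01  1.34 -0.55]
tx ty tz [ 3.5  1.1 -2.8] roll 0.019
t 5.53 tcp [ 0.4351 -0.2401  0.2595] head -2.63 z [ 0.008  0.005 -1.   ] gap 0.0519 F [-0.6 -0.6 -0.6] q [-0.6   0.17  1.62  0.01  1.34 -0.55]
tx ty tz [  2.7   1.6 100.1] roll 0.019
[[319.8, 102.7], [315.6, 306.2], [300.8, 102.1], [300.2, 300.4], [406.2, 101.9], [394.5, 219.4]]
```

View pics/w5.png

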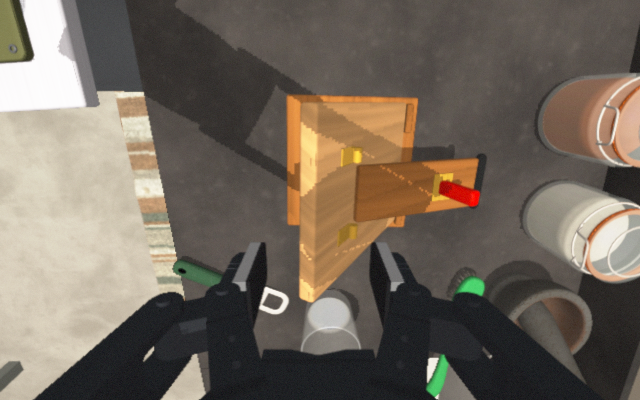

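Request:
servo_tool([
  {"tx": 3,"ty": 1,"tz": 20,"roll": 0.019},
  {"tx": 3,"ty": 1,"tz": 45,"roll": 0.019},
  {"tx": 3,"ty": 1,"tz": 65,"roll": 0.019},
  {"tx": 3,"ty": 1,"tz": 82,"roll": 0.019},
  {"tx": 3,"ty": 1,"tz": 94,"roll": 0.019},
  {"tx": 3,"ty": 1,"tz": 99,"roll": 0.019},
  {"tx": 3,"ty": 1,"tz": 99,"roll": 0.019},
])

```text
clock: 6.17
eef_pos: [0.4379, -0.2401, 0.159]
orientation: [0.999, -0.033, 0.003, -0.003]
ft_force: [0.3, -0.3, 0.1]
finger_gap: 0.0518
```

```bash
python3 -c "
from fit2 import *
u=np.array([np.cos(p[2]),np.sin(p[2]),0])
tp=bw(np.array([[0,0,.21]]),p)[0]; O=bw(np.zeros((1,3)),p)[0]
go(tp+.010*u-[0,0,.038],-3.75)
G=.034
for f in (30,25,20,15,10,6,3):
    a=np.radians(f); P=O+u*(-.007*np.cos(a)-.21*np.sin(a)+G/2-.001)+[0,0,.21*np.cos(a)-.038]
    s=manip.observe();M=R.from_quat(s['orientation']).as_matrix(); print(f,P.round(4),(M.T@(P-s['eef_pos'])*1000).round(1))
"
```

```text
t 6.17 tcp [ 0.4379 -0.2401  0.159 ] head -3.79 z [ 0.005  0.007 -1.   ] gap 0.0518 F [ 0.3 -0.3  0.1] q [-0.59  0.27  1.76  0.01  1.1  -0.53]
tx ty tz [ 0.7  1.3 -0.4] roll -0.001
30 [ 0.4385 -0.2414  0.1594] [ 0.6  1.3 -0.4]
25 [ 0.4544 -0.2424  0.1678] [16.7  1.2 -8.8]
20 [ 0.4711 -0.2435  0.1748] [ 33.4   1.1 -15.7]
15 [ 0.4883 -0.2446  0.1803] [ 50.7   1.1 -21.1]
10 [ 0.506  -0.2458  0.1843] [ 68.5   1.  -25. ]
6 [ 0.5205 -0.2468  0.1863] [ 82.9   1.  -27. ]
3 [ 0.5314 -0.2475  0.1872] [ 93.9   1.  -27.8]
```

Request:
servo_tool([
  {"tx": 5,"ty": 1,"tz": 0,"roll": 0},
  {"tx": 13,"ty": 1,"tz": -4,"roll": 0},
  {"tx": 22,"ty": 1,"tz": -9,"roll": 0},
  {"tx": 31,"ty": 1,"tz": -12.5,"roll": 0},
  {"tx": 40,"ty": 1,"tz": -16,"roll": 0},
  {"tx": 48,"ty": 1,"tz": -19,"roll": 0},
  {"tx": 55,"ty": 1,"tz": -21,"roll": 0},
  {"tx": 60,"ty": 1,"tz": -22,"roll": 0},
], jaw=124, squeeze=25)

```text
clock: 6.83
eef_pos: [0.4994, -0.2455, 0.1819]
orientation: [0.999, -0.033, 0.003, -0.003]
ft_force: [-1.1, 0.3, -0.4]
finger_gap: 0.0439
```

```bash
python3 -c "
from h import *
go([.5314,-.2475,.1872],-3.75)
shot('top','t6.png'); c=shot('wrist','w6.png')"
```

```text
t 6.83 tcp [ 0.4994 -0.2455  0.1819] head -3.76 z [ 0.007  0.006 -1.   ] gap 0.0439 F [-1.1  0.3 -0.4] q [-0.54  0.32  1.62  0.01  1.2  -0.48]
tx ty tz [32.1 -0.2 -5. ] roll -0.0
```

View pics/w6.png

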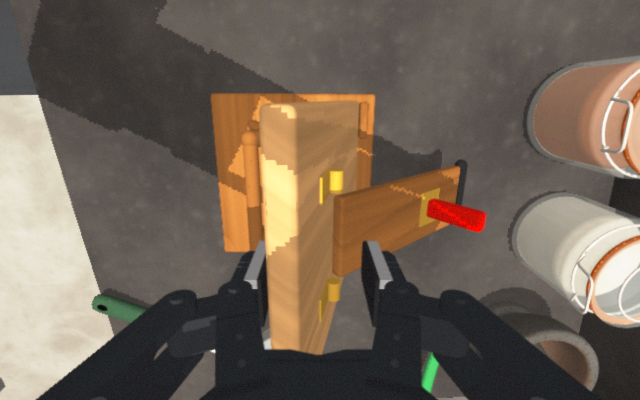

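Request:
servo_tool([
  {"tx": 4,"ty": 0,"tz": -1,"roll": 0},
  {"tx": 9,"ty": 0,"tz": -2,"roll": 0},
  {"tx": 14,"ty": 0,"tz": -3,"roll": 0},
  {"tx": 19,"ty": 0,"tz": -4,"roll": 0},
  {"tx": 23,"ty": 0,"tz": -5,"roll": 0},
  {"tx": 26,"ty": 0,"tz": -5,"roll": 0},
  {"tx": 28,"ty": 0,"tz": -5,"roll": 0},
], jaw=180)

```text
clock: 7.52
eef_pos: [0.5276, -0.2475, 0.1868]
orientation: [0.999, -0.033, 0.003, -0.003]
ft_force: [0.2, -0.6, 0.0]
finger_gap: 0.0248
```

Request:
servo_tool([
  {"tx": 1,"ty": 0,"tz": 0,"roll": 0},
  {"tx": 2,"ty": 0,"tz": 0,"roll": 0},
  {"tx": 3,"ty": 0,"tz": 0,"roll": 0},
  {"tx": 3,"ty": 0,"tz": 0,"roll": 0},
  {"tx": 3,"ty": 0,"tz": 0,"roll": 0},
], jaw=240, squeeze=40)

```text
clock: 7.93
eef_pos: [0.5304, -0.2479, 0.1868]
orientation: [0.999, -0.033, 0.003, -0.003]
ft_force: [0.2, -1.3, 1.0]
finger_gap: 0.0138
```

```bash
python3 -c "
from h import *
go([.5314,-.2475,.1872],-3.75)
c=shot('wrist','w7.png')"
```

```text
t 7.93 tcp [ 0.5304 -0.2479  0.1868] head -3.74 z [ 0.007  0.006 -1.   ] gap 0.0138 F [ 0.2 -1.3  1. ] q [-0.51  0.36  1.55  0.01  1.23 -0.45]
tx ty tz [ 1.  -0.4 -0.3] roll 0.0
```

View pics/w7.png

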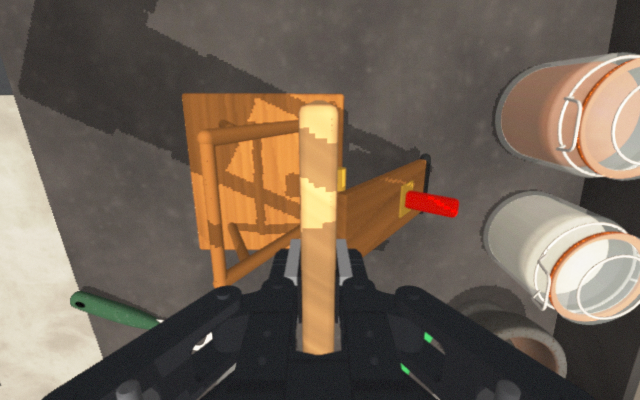

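```bash
cat > mat.py <<'E'
from h import *
from scipy.optimize import minimize
def fitmat(c,x0=(.494,.18,-.163),up=4):
    im=c['image']; hsv=cv2.cvtColor(im,cv2.COLOR_BGR2HSV)
    m=cv2.inRange(hsv,(8,70,100),(30,255,255)); 
    S=np.array([[.11,.11,.003],[.11,-.11,.003],[-.11,-.11,.003],[-.11,.11,.003]])
    roi=cv2.fillPoly(np.zeros_like(m),[np.int32(proj(c,S*[1.12,1.12,1]@R.from_euler('z',x0[2]).as_matrix().T+[x0[0],x0[1],0]))],255)
    m&=roi; M=cv2.GaussianBlur(cv2.resize(m,None,fx=up,fy=up),(0,0),3)/255.
    def f(p):
        P=proj(c,S@R.from_euler('z',p[2]).as_matrix().T+[p[0],p[1],0])*up+(up-1)/2
        k=cv2.GaussianBlur(cv2.fillPoly(np.zeros(M.shape),[np.int32(P*16)],1.,shift=4),(0,0),3); return np.abs(k-M).sum()/k.sum()
    r=minimize(f,x0,method='Nelder-Mead',options=dict(initial_simplex=np.array(x0)+np.vstack([np.zeros(3),np.diag([.01,.01,.05])]),xatol=1e-4,fatol=1e-5))
    return r.x,r.fun
if __name__=='__main__': print(fitmat(load('t0.png')))
E
python3 mat.py
```

```text
(array([ 0.49213056,  0.17766422, -0.16707153]), np.float64(0.016443272877903238))
```

Request:
servo_tool([
  {"tx": 0,"ty": 0,"tz": -8,"roll": 0},
  {"tx": 0,"ty": 0,"tz": -20,"roll": 0},
  {"tx": 0,"ty": 0,"tz": -35,"roll": 0},
  {"tx": 0,"ty": 0,"tz": -50,"roll": 0},
  {"tx": 0,"ty": 0,"tz": -62,"roll": 0},
  {"tx": 0,"ty": 0,"tz": -68,"roll": 0},
  {"tx": 0,"ty": 0,"tz": -70,"roll": 0},
], squeeze=60)

```text
clock: 8.57
eef_pos: [0.5297, -0.248, 0.2573]
orientation: [0.999, -0.033, 0.003, -0.003]
ft_force: [0.9, -0.7, -6.5]
finger_gap: 0.0134
```

```bash
python3 -c "
from h import *
y=-.16707;u=np.array([np.cos(y),np.sin(y),0]);P=np.array([.4921,.1777,0])-.055*u+[0,0,.24];print(P)
go(P,np.degrees(y))"
```

```text
[0.43786581 0.18684616 0.24      ]
t 8.57 tcp [ 0.5297 -0.248   0.2573] head -3.75 z [ 0.007  0.006 -1.   ] gap 0.0134 F [ 0.9 -0.7 -6.5] q [-0.52  0.3   1.45  0.01  1.39 -0.45]
tx ty tz [-120.2 -427.8   19.3] roll 0.102
```

Request:
servo_tool([
  {"tx": -3,"ty": -10,"tz": 0,"roll": 0.01},
  {"tx": -8,"ty": -29,"tz": 0,"roll": 0.02},
  {"tx": -16,"ty": -58,"tz": 0,"roll": 0.03},
  {"tx": -26,"ty": -91,"tz": 0,"roll": 0.04},
  {"tx": -35,"ty": -125,"tz": 0,"roll": 0.05},
  {"tx": -45,"ty": -159,"tz": 0,"roll": 0.06},
  {"tx": -54,"ty": -193,"tz": 0,"roll": 0.07},
  {"tx": -64,"ty": -227,"tz": 0,"roll": 0.08},
])

```text
clock: 9.23
eef_pos: [0.4784, -0.015, 0.2571]
orientation: [0.997, -0.073, 0.002, -0.004]
ft_force: [0.7, -0.5, -6.2]
finger_gap: 0.0131
```

```bash
python3 -c "
from h import *
go([.4379,.1868,.24],-9.57)"
```

```text
t 9.23 tcp [ 0.4784 -0.015   0.2571] head -8.42 z [ 0.004  0.007 -1.   ] gap 0.0131 F [ 0.7 -0.5 -6.2] q [-0.13  0.15  1.66  0.01  1.33  0.02]
tx ty tz [ -69.7 -193.5   18.3] roll 0.02
```

Request:
servo_tool([
  {"tx": -12,"ty": -33,"tz": 0,"roll": 0.01},
  {"tx": -24,"ty": -66,"tz": 0,"roll": 0.02},
  {"tx": -35,"ty": -98,"tz": 2,"roll": 0.02},
  {"tx": -46,"ty": -128,"tz": 6,"roll": 0.02},
  {"tx": -55,"ty": -154,"tz": 10,"roll": 0.02},
  {"tx": -63,"ty": -174,"tz": 14,"roll": 0.02},
  {"tx": -68,"ty": -188,"tz": 17,"roll": 0.02},
  {"tx": -70,"ty": -193,"tz": 18,"roll": 0.02},
])

```text
clock: 9.9
eef_pos: [0.4346, 0.1886, 0.2387]
orientation: [0.997, -0.082, -0.0, -0.004]
ft_force: [-0.0, -0.7, -6.1]
finger_gap: 0.0133
```

Request:
servo_tool([
  {"tx": 0,"ty": 0,"tz": 0,"roll": 0},
  {"tx": 0,"ty": 0,"tz": 0,"roll": 0},
])

```text
clock: 10.07
eef_pos: [0.4331, 0.1883, 0.2378]
orientation: [0.997, -0.082, -0.002, -0.003]
ft_force: [-0.5, 0.3, -6.6]
finger_gap: 0.0136
```

```bash
python3 -c "
from h import *
go([.4379,.1868,.185],-9.57)
w=shot('wrist','w8.png');t=shot('top','t8.png');s=shot('scene','s8.png')
cv2.imwrite('pics/m8.png',np.vstack([np.hstack([cv2.resize(w['image'],(400,250)),cv2.resize(t['image'][150:300,180:420],(400,250))]),cv2.resize(s['image'][60:310,120:520],(800,350))[:, :]]))"
```

```text
t 10.07 tcp [0.4331 0.1883 0.2378] head -9.38 z [-0.003  0.007 -1.   ] gap 0.0136 F [-0.5  0.3 -6.6] q [0.32 0.16 1.7  0.01 1.29 0.48]
tx ty tz [ 5.3  1.1 52.7] roll 0.003
```

View pics/m8.png

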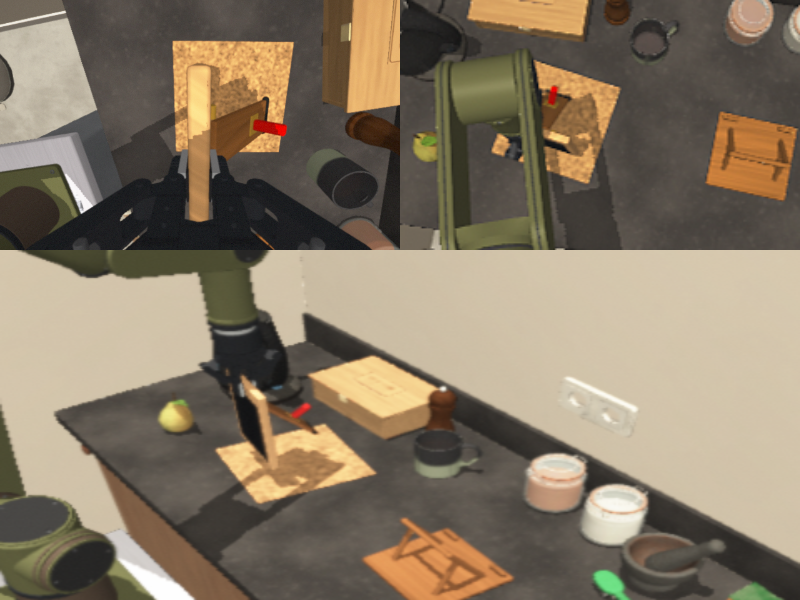

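The board hangs upright over the near half of the mat with the slate towards the robot and the strut open at the back; the rack is empty. Next I'll lower it and feel for contact.

Request:
servo_tool([
  {"tx": 4,"ty": 1,"tz": 10,"roll": 0.003},
  {"tx": 5,"ty": 1,"tz": 24,"roll": 0.003},
  {"tx": 5,"ty": 1,"tz": 36,"roll": 0.003},
  {"tx": 5,"ty": 1,"tz": 45,"roll": 0.003},
  {"tx": 5,"ty": 1,"tz": 50,"roll": 0.003},
  {"tx": 5,"ty": 1,"tz": 52,"roll": 0.003},
  {"tx": 5,"ty": 1,"tz": 52,"roll": 0.003},
])

```text
clock: 10.8
eef_pos: [0.4395, 0.1858, 0.1861]
orientation: [0.996, -0.085, -0.001, -0.003]
ft_force: [1.2, 0.2, -5.9]
finger_gap: 0.013
```

Request:
servo_tool([
  {"tx": 0,"ty": 0,"tz": 2,"roll": 0},
  {"tx": 0,"ty": 0,"tz": 4,"roll": 0},
  {"tx": 0,"ty": 0,"tz": 5,"roll": 0},
  {"tx": 0,"ty": 0,"tz": 5,"roll": 0},
])

```text
clock: 11.13
eef_pos: [0.4395, 0.1859, 0.1812]
orientation: [0.996, -0.085, -0.001, -0.003]
ft_force: [0.1, -0.2, -6.5]
finger_gap: 0.0131
```

```bash
python3 -c "
from h import *
go([.4379,.1868,.178],-9.57)"
```

```text
t 11.13 tcp [0.4395 0.1859 0.1812] head -9.69 z [-0.001  0.007 -1.   ] gap 0.0131 F [ 0.1 -0.2 -6.5] q [0.31 0.22 1.78 0.01 1.15 0.47]
tx ty tz [-1.7 -0.6  3.2] roll -0.002
```

Request:
servo_tool([
  {"tx": 0,"ty": 0,"tz": 1,"roll": 0},
  {"tx": 0,"ty": 0,"tz": 2,"roll": 0},
  {"tx": 0,"ty": 0,"tz": 2,"roll": 0},
])

```text
clock: 11.38
eef_pos: [0.4394, 0.1859, 0.1792]
orientation: [0.996, -0.084, -0.001, -0.003]
ft_force: [-0.5, -0.1, -6.6]
finger_gap: 0.0132
```

Request:
servo_tool([
  {"tx": 0,"ty": 0,"tz": 1,"roll": 0},
  {"tx": 0,"ty": 0,"tz": 1,"roll": 0},
  {"tx": 0,"ty": 0,"tz": 1,"roll": 0},
])

```text
clock: 11.63
eef_pos: [0.4394, 0.1859, 0.1781]
orientation: [0.996, -0.084, -0.001, -0.003]
ft_force: [-0.2, -1.1, -5.7]
finger_gap: 0.0132
```

Request:
servo_tool([
  {"tx": 0,"ty": 0,"tz": 1,"roll": 0},
  {"tx": 0,"ty": 0,"tz": 1,"roll": 0},
  {"tx": 0,"ty": 0,"tz": 1,"roll": 0},
])

```text
clock: 11.88
eef_pos: [0.4397, 0.1857, 0.178]
orientation: [0.996, -0.084, -0.0, -0.003]
ft_force: [-2.6, -3.4, 4.5]
finger_gap: 0.0135
```

Request:
servo_tool([
  {"tx": 0,"ty": 0,"tz": 1,"roll": 0},
  {"tx": 0,"ty": 0,"tz": 1,"roll": 0},
  {"tx": 0,"ty": 0,"tz": 1,"roll": 0},
])

```text
clock: 12.13
eef_pos: [0.4398, 0.1855, 0.1779]
orientation: [0.996, -0.084, 0.0, -0.003]
ft_force: [-3.3, -3.8, 6.3]
finger_gap: 0.0132
```

Request:
servo_tool([
  {"tx": 0,"ty": 0,"tz": 0,"roll": 0},
  {"tx": 0,"ty": 0,"tz": 0,"roll": 0},
  {"tx": 0,"ty": 0,"tz": 0,"roll": 0},
  {"tx": 3,"ty": 0,"tz": 0,"roll": 0},
  {"tx": 6,"ty": 0,"tz": 0,"roll": 0},
  {"tx": 9,"ty": 0,"tz": 0,"roll": 0},
  {"tx": 12,"ty": 0,"tz": 0,"roll": 0},
  {"tx": 15,"ty": 0,"tz": 0,"roll": 0},
], jaw=180, squeeze=20)

```text
clock: 12.8
eef_pos: [0.4552, 0.183, 0.1779]
orientation: [0.996, -0.084, 0.0, -0.003]
ft_force: [0.3, -0.5, 0.7]
finger_gap: 0.025
```

Request:
servo_tool([
  {"tx": 2,"ty": 0,"tz": 0,"roll": 0},
  {"tx": 5,"ty": 0,"tz": 1,"roll": 0},
  {"tx": 8,"ty": 0,"tz": 1,"roll": 0},
  {"tx": 11,"ty": 0,"tz": 2,"roll": 0},
  {"tx": 14,"ty": 0,"tz": 2,"roll": 0},
  {"tx": 17,"ty": 0,"tz": 3,"roll": 0},
  {"tx": 19,"ty": 0,"tz": 3,"roll": 0},
  {"tx": 20,"ty": 0,"tz": 3,"roll": 0},
], jaw=155)

```text
clock: 13.47
eef_pos: [0.4753, 0.1795, 0.1747]
orientation: [0.996, -0.084, 0.0, -0.003]
ft_force: [0.6, -0.4, -0.1]
finger_gap: 0.0334
```

```bash
python3 -c "
from h import *
go([.4379,.1868,.178],-9.57)
import numpy as np
c=shot('wrist','w9.png');im=c['image']
y=-.16707;u=np.array([np.cos(y),np.sin(y),0]);v=np.array([-u[1],u[0],0]);xp=np.array([.4398,.1855,.003])+.007*u
for ps in (0,5,8,10,12,15,20):
    a=np.radians(ps);print(ps,proj(c,np.array([xp+u*.21*np.sin(a)+[0,0,.21*np.cos(a)]+v*s for s in(.075,.03)]+[xp+u*(.21*np.sin(a)-.014*np.cos(a))+[0,0,.21*np.cos(a)+.014*np.sin(a)]+v*.03])).round(0).tolist())
r=int(150)
for r in (130,160,190): print(r,[(x,*map(int,im[r,x])) for x in range(270,380,6)])
"
```

```text
t 13.47 tcp [0.4753 0.1795 0.1747] head -9.69 z [ 0.001  0.006 -1.   ] gap 0.0334 F [ 0.6 -0.4 -0.1] q [0.27 0.27 1.73 0.01 1.15 0.44]
tx ty tz [-38.   -0.9  -3.3] roll -0.002
0 [[230.0, 105.0], [241.0, 232.0], [203.0, 232.0]]
5 [[287.0, 104.0], [290.0, 231.0], [252.0, 232.0]]
8 [[320.0, 104.0], [320.0, 229.0], [282.0, 232.0]]
10 [[342.0, 104.0], [339.0, 228.0], [302.0, 231.0]]
12 [[363.0, 104.0], [358.0, 227.0], [322.0, 230.0]]
15 [[392.0, 104.0], [384.0, 224.0], [351.0, 228.0]]
20 [[437.0, 104.0], [424.0, 219.0], [395.0, 223.0]]
130 [(270, 100, 165, 226), (276, 48, 74, 101), (282, 24, 20, 23), (288, 27, 20, 23), (294, 22, 15, 19), (300, 24, 15, 15), (306, 59, 93, 124), (312, 82, 133, 181), (318, 86, 133, 179), (324, 80, 129, 175), (330, 129, 209, 250), (336, 142, 223, 253), (342, 135, 214, 251), (348, 129, 208, 249), (354, 123, 201, 247), (360, 112, 178, 233), (366, 100, 168, 227), (372, 116, 193, 246), (378, 102, 167, 226)]
160 [(270, 100, 168, 228), (276, 93, 154, 211), (282, 26, 26, 24), (288, 26, 22, 21), (294, 28, 22, 22), (300, 27, 25, 23), (306, 29, 23, 26), (312, 85, 138, 188), (318, 89, 140, 192), (324, 87, 138, 188), (330, 134, 217, 252), (336, 142, 226, 253), (342, 135, 219, 252), (348, 139, 221, 253), (354, 136, 220, 253), (360, 114, 182, 235), (366, 77, 129, 181), (372, 77, 128, 179), (378, 36, 66, 105)]
190 [(270, 71, 119, 165), (276, 79, 131, 183), (282, 25, 24, 20), (288, 28, 21, 22), (294, 32, 27, 28), (300, 30, 21, 25), (306, 32, 31, 27), (312, 79, 124, 168), (318, 78, 124, 169), (324, 80, 125, 171), (330, 125, 203, 248), (336, 145, 227, 254), (342, 147, 231, 254), (348, 143, 228, 254), (354, 145, 229, 254), (360, 94, 152, 211), (366, 38, 72, 111), (372, 32, 65, 98), (378, 20, 57, 168)]
```

Request:
servo_tool([
  {"tx": 3,"ty": 0,"tz": 0.5,"roll": 0},
  {"tx": 7,"ty": 0,"tz": 1,"roll": 0},
  {"tx": 11,"ty": 0,"tz": 2,"roll": 0},
  {"tx": 15,"ty": 0,"tz": 3,"roll": 0},
  {"tx": 18,"ty": 0,"tz": 4,"roll": 0},
  {"tx": 21,"ty": 0,"tz": 4,"roll": 0},
  {"tx": 23,"ty": 0,"tz": 4,"roll": 0},
  {"tx": 24,"ty": 0,"tz": 4,"roll": 0},
])

```text
clock: 14.18
eef_pos: [0.4994, 0.1754, 0.1707]
orientation: [0.996, -0.085, 0.0, -0.003]
ft_force: [1.7, -0.5, 0.0]
finger_gap: 0.0336
```

Request:
servo_tool([
  {"tx": 1,"ty": 0,"tz": 0,"roll": 0},
  {"tx": 2,"ty": 0,"tz": 0,"roll": 0},
  {"tx": 3,"ty": 0,"tz": 0,"roll": 0},
  {"tx": 4,"ty": 0,"tz": 0,"roll": 0},
  {"tx": 5,"ty": 0,"tz": 0,"roll": 0},
  {"tx": 6,"ty": 0,"tz": 0,"roll": 0},
])

```text
clock: 14.68
eef_pos: [0.5053, 0.1745, 0.1707]
orientation: [0.996, -0.084, 0.0, -0.003]
ft_force: [0.0, -0.2, -0.5]
finger_gap: 0.0338
```

```bash
python3 -c "
from h import *
go([.4379,.1868,.178],-9.57)
c=shot('wrist','w10.png');im=c['image']
y=-.16707;u=np.array([np.cos(y),np.sin(y),0]);v=np.array([-u[1],u[0],0]);xp=np.array([.4398,.1855,.003])+.007*u
for ps in (16,18,20,22):
    a=np.radians(ps);print(ps,proj(c,np.array([xp+u*.21*np.sin(a)+[0,0,.21*np.cos(a)]+v*s for s in(.075,.045)]+[xp+u*(.21*np.sin(a)-.014*np.cos(a))+[0,0,.21*np.cos(a)+.014*np.sin(a)]+v*.045])).round(0).tolist())
for r in (130,160,190): print(r,[(x,int(im[r,x].mean())) for x in range(250,400,4)])
"
```

```text
t 14.68 tcp [0.5053 0.1745 0.1707] head -9.69 z [ 0.001  0.006 -1.   ] gap 0.0338 F [ 0.  -0.2 -0.5] q [0.25 0.3  1.68 0.01 1.16 0.42]
tx ty tz [-68.5  -0.9  -7.3] roll -0.002
16 [[315.0, 104.0], [315.0, 189.0], [277.0, 192.0]]
18 [[335.0, 104.0], [334.0, 188.0], [297.0, 191.0]]
20 [[354.0, 104.0], [352.0, 186.0], [317.0, 189.0]]
22 [[373.0, 104.0], [369.0, 184.0], [336.0, 188.0]]
130 [(250, 31), (254, 28), (258, 33), (262, 29), (266, 25), (270, 31), (274, 27), (278, 28), (282, 57), (286, 137), (290, 149), (294, 149), (298, 147), (302, 147), (306, 145), (310, 158), (314, 198), (318, 202), (322, 204), (326, 198), (330, 194), (334, 193), (338, 188), (342, 180), (346, 135), (350, 143), (354, 188), (358, 163), (362, 169), (366, 171), (370, 179), (374, 174), (378, 160), (382, 168), (386, 136), (390, 117), (394, 138), (398, 130)]
160 [(250, 33), (254, 29), (258, 27), (262, 27), (266, 32), (270, 26), (274, 30), (278, 30), (282, 31), (286, 24), (290, 68), (294, 156), (298, 156), (302, 157), (306, 156), (310, 165), (314, 204), (318, 205), (322, 204), (326, 201), (330, 201), (334, 201), (338, 200), (342, 185), (346, 79), (350, 65), (354, 68), (358, 52), (362, 109), (366, 96), (370, 119), (374, 136), (378, 135), (382, 116), (386, 125), (390, 123), (394, 125), (398, 136)]
190 [(250, 31), (254, 30), (258, 26), (262, 29), (266, 32), (270, 30), (274, 28), (278, 30), (282, 28), (286, 27), (290, 40), (294, 142), (298, 145), (302, 142), (306, 144), (310, 151), (314, 195), (318, 197), (322, 203), (326, 208), (330, 207), (334, 207), (338, 207), (342, 184), (346, 98), (350, 77), (354, 74), (358, 68), (362, 80), (366, 82), (370, 70), (374, 70), (378, 80), (382, 72), (386, 71), (390, 72), (394, 75), (398, 123)]
```

The far pad now sits past the position for 20° and the board's edge is at about 19°, so the foot has landed. I'll open and retreat straight up.

Request:
servo_tool([
  {"tx": 0,"ty": 0,"tz": 0,"roll": 0},
  {"tx": 0,"ty": 0,"tz": 0,"roll": 0},
  {"tx": 0,"ty": 0,"tz": 0,"roll": 0},
  {"tx": 0,"ty": 0,"tz": 0,"roll": 0},
], jaw=60)

```text
clock: 15.07
eef_pos: [0.5055, 0.1744, 0.1707]
orientation: [0.996, -0.084, 0.0, -0.003]
ft_force: [-0.6, 0.4, 0.3]
finger_gap: 0.0656
```

Request:
servo_tool([
  {"tx": 0,"ty": 0,"tz": -8,"roll": 0},
  {"tx": 0,"ty": 0,"tz": -22,"roll": 0},
  {"tx": 0,"ty": 0,"tz": -42,"roll": 0},
  {"tx": 0,"ty": 0,"tz": -65,"roll": 0},
  {"tx": 0,"ty": 0,"tz": -90,"roll": 0},
  {"tx": 0,"ty": 0,"tz": -115,"roll": 0},
  {"tx": 0,"ty": 0,"tz": -130,"roll": 0},
  {"tx": 0,"ty": 0,"tz": -135,"roll": 0},
])

```text
clock: 15.73
eef_pos: [0.5068, 0.174, 0.3096]
orientation: [0.996, -0.084, 0.004, -0.004]
ft_force: [0.7, 0.6, -0.7]
finger_gap: 0.0656
```

```bash
python3 -c "
from h import *
from mat import *
go([.4379,.1868,.178],-9.57)
c=shot('wrist','w11.png');s=shot('scene','s11.png');t=shot('top','t11.png')
try: print('mat wrist',fitmat(c,(.4921,.1777,-.167),2))
except Exception as e: print(e)
y=-.16707;u=np.array([np.cos(y),np.sin(y),0]);v=np.array([-u[1],u[0],0]);xp=np.array([.4398,.1855,.003])+.007*u
a=np.radians(20);P=np.array([xp+u*.21*np.sin(a)+[0,0,.21*np.cos(a)]+v*k for k in(.075,-.075)]+[xp+u*(.21*np.sin(a)-.014*np.cos(a))+[0,0,.21*np.cos(a)+.014*np.sin(a)]+v*k for k in (.075,-.075)]+[xp+.0993*u+[0,0,.005]+v*k for k in (.029,-.029)])
print(proj(c,P).round(0).tolist()); print(proj(s,P).round(0).tolist())
im=c['image']
for r in (60,90,120,150,180,200): print(r,[(x,int(im[r,x].mean())) for x in range(230,420,5)])
"
```

```text
t 15.73 tcp [0.5068 0.174  0.3096] head -9.69 z [ 0.008  0.008 -1.   ] gap 0.0656 F [ 0.7  0.6 -0.7] q [0.25 0.19 1.46 0.01 1.47 0.42]
tx ty tz [-70.9   0.2 131.2] roll -0.002
mat wrist (array([ 0.49234376,  0.18054451, -0.16439176]), np.float64(0.19038970719295856))
[[331.0, 100.0], [330.0, 270.0], [315.0, 100.0], [315.0, 273.0], [344.0, 133.0], [343.0, 173.0]]
[[260.0, 153.0], [278.0, 176.0], [256.0, 153.0], [274.0, 177.0], [277.0, 200.0], [283.0, 210.0]]
60 [(230, 75), (235, 76), (240, 75), (245, 83), (250, 79), (255, 78), (260, 81), (265, 86), (270, 80), (275, 81), (280, 86), (285, 87), (290, 84), (295, 85), (300, 89), (305, 87), (310, 93), (315, 85), (320, 81), (325, 80), (330, 79), (335, 80), (340, 80), (345, 78), (350, 73), (355, 75), (360, 76), (365, 78), (370, 77), (375, 79), (380, 76), (385, 81), (390, 78), (395, 79), (400, 79), (405, 80), (410, 83), (415, 82)]
90 [(230, 183), (235, 153), (240, 162), (245, 173), (250, 170), (255, 187), (260, 180), (265, 161), (270, 190), (275, 185), (280, 178), (285, 189), (290, 184), (295, 189), (300, 156), (305, 182), (310, 186), (315, 17
[... 1316 characters left out ...]
 (310, 107), (315, 139), (320, 139), (325, 132), (330, 70), (335, 102), (340, 145), (345, 128), (350, 123), (355, 120), (360, 125), (365, 129), (370, 139), (375, 119), (380, 105), (385, 61), (390, 55), (395, 55), (400, 52), (405, 77), (410, 78), (415, 77)]
200 [(230, 60), (235, 91), (240, 109), (245, 120), (250, 130), (255, 193), (260, 165), (265, 188), (270, 79), (275, 29), (280, 30), (285, 28), (290, 31), (295, 34), (300, 23), (305, 109), (310, 113), (315, 151), (320, 144), (325, 129), (330, 108), (335, 126), (340, 182), (345, 199), (350, 202), (355, 140), (360, 130), (365, 113), (370, 117), (375, 124), (380, 59), (385, 55), (390, 53), (395, 54), (400, 76), (405, 72), (410, 73), (415, 74)]
```

```bash
python3 -c "
from h import *
for k in range(12): c=optics.camera('wrist')
im=c['image'];S=np.array([[.11,.11,.003],[.11,-.11,.003],[-.11,-.11,.003],[-.11,.11,.003]])
print(proj(c,S@R.from_euler('z',-.167).as_matrix().T+[.4921,.1777,0]).round(0).tolist())
for r in (120,150): print(r,[(x,int(im[r,x].mean())) for x in range(255,345,5)])
a,b=load('t0.png')['image'],optics.camera('top')['image']
for n,(x,y) in dict(mug=(330,173),mill=(310,150),pear=(197,238),tumbler=(458,261)).items():
  print(n,np.abs(a[y-12:y+12,x-12:x+12].astype(int)-b[y-12:y+12,x-12:x+12]).mean().round(1))
print(manip.observe()['ft_force'].round(2)); print(manip.finish_job())
"
```

```text
[[390.0, 70.0], [381.0, 223.0], [239.0, 223.0], [226.0, 71.0]]
120 [(255, 183), (260, 175), (265, 168), (270, 28), (275, 21), (280, 25), (285, 18), (290, 25), (295, 29), (300, 27), (305, 147), (310, 148), (315, 166), (320, 207), (325, 203), (330, 159), (335, 133), (340, 145)]
150 [(255, 197), (260, 184), (265, 198), (270, 36), (275, 28), (280, 29), (285, 33), (290, 31), (295, 31), (300, 21), (305, 143), (310, 142), (315, 154), (320, 202), (325, 199), (330, 125), (335, 69), (340, 85)]
mug 1.2
mill 1.6
pear 6.9
tumbler 2.0
[ 0.61 -0.33 -0.56]
the job is handed in; nothing more can be done
None
```

The board is standing on the cork mat on its lower edge and open kickstand, slate towards the robot. I handed the job in at about 16.5 s on the robot's clock.

**What I did**
- **Kickstand:** I pulled it open by the red tab until the force rose at its stop. The wrist picture put the foot where about 0.66 rad predicts.
- **Taking the board out:** The tool can only point straight down. I tipped the board upright between the part-open fingers, pinched its top edge and lifted it out. That lift was straight up, not along the board's leaning plane.
- **Setting down:** I felt for contact with the mat, opened the fingers slightly, and let the board lean back against the far finger until the foot touched. Then I opened the fingers and retreated straight up.

**Last checks**
- **Lean and stillness:** The top edge lies within about 2 pixels of where a 20° lean predicts. It had not moved in a second picture about 0.6 s later.
- **Position:** The lower edge and foot look about equally far from the near and far mat edges, and the board is turned to the mat's angle (about −9.6°).
- **Hand clear:** The wrist force was only noise, and the hand was above and clear of the board.
- **Other things:** The mug, pepper mill and tumbler look unchanged in the top view. The pear's patch differed a little more. I put that down to the arm or its shadow but did not confirm it; the path never went near the pear.

**Less certain**
- The mat's sideways position differed by 3 mm between the top and wrist cameras; the wrist fit was poor, with the board covering part of the mat. I used the top-camera value.
- The limit of 12 pictures was used up before the end, so the last checks are pixel readings only, and I did not see the finished board in a picture.

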